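Put the airtight lid on the pie tub

TASK

Take the red lid out of the rack and lay it down flat on the green cutting board, white handle up, and let go of it. Then take it again by its handle, set it on the mouth of the metal tub and press it down until it is fully home and level all round. Leave the pie, the pie box and the stack of meal boxes where they are.

Things in the scene. Friction and masses are not known exactly. Their poses are not given: they have to be found in the camera images.
- lid: red lid, a plate 150 x 120 x 8 mm, about 100 to 200 g. Origin: centre of the plate. Own x: square to the plate, out of the side with the handle; y: along the 150 mm length; z: along the 120 mm width. It starts in the rack standing on a long edge, z up, handle facing away from the robot, with up to 2 mm of play; its top edge is then 126 mm above the table
- lid_handle (a point): middle of the top face of the lid's white handle, 34 mm from the lid's origin along its x. The handle is a bar in the middle of the lid, 70 mm along the lid's y, 16 mm along its z, standing 30 mm off the plate
- lid_rim (a point): middle of the tapered locating rim on the lid's -x side, 16 mm from the origin (level with the rim's free edge). The rim is 12 mm deep, 104 (y) x 71 (z) mm where it meets the plate and 8 mm less at its free edge; outside it the plate is bare for 24 mm along the long edges and 23 mm at the ends. On a flat surface the lid lies on this rim, its origin 16 mm above the surface
- rack: dark steel rack fixed to the table. Origin: centre of its underside. Base 90 (x) x 170 (y) x 6 mm; at y = +-67 mm a pair of posts, 12 mm wide in y and 8 mm thick, 56 mm high, leaves a 12 mm slot (x from -6 to +6 mm) for the lid's plate, which stands on the base with its length along the rack's y
- board: green cutting board fixed to the table, 200 (x) x 180 (y) x 10 mm. Origin: centre of its underside
- board_top (a point): centre of the board's top face, 10 mm above the table; axes as the board's
- tub: metal tub fixed to the table, with a small pie inside. Origin: centre of its underside. Flange 126 (x) x 156 (y) mm, its top 70 mm above the table; mouth 80 (x) x 112 (y) mm, long side along y. The lid fits either way round, its length along the tub's y
- tub_seat (a point): centre of the tub's mouth, level with the flange's top; axes as the tub's. A black gasket in four corner pieces stands 8 mm proud of the flange: laid on loosely, the lid's origin is 12 mm above this point. Each piece gives way at about 3 N (12 N in all, pressed in the middle), sinks and stays down; fully home the lid's plate lies on the flange, its origin 4 mm above this point
- pie_box: bystander: brown pie box 200 x 200 x 65 mm with a round window, origin at the centre of its underside
- clamshells: bystander: stack of two white meal boxes, 150 x 150 mm, 124 mm high, origin at the centre of its underside
- pie: bystander: lattice pie on a black tray 180 x 180 mm, 50 mm high, origin at the centre of its underside
There are look-alikes about, which are no part of the job. What is shaped like the tub but purple or yellow is not meant.

How it is judged (in metres and radians):
On the way:
1. the lid lies flat on the green board, handle up, let go and at rest (angle between lid's own x axis and vertical below 0.1 rad and horizontal distance between lid and board_top below 0.08 m and z of lid in the frame of board_top below 0.025 m and linear speed of lid below 0.02 m/s and angular speed of lid below 0.2 rad/s and contact force between lid and the fingers below 0.1 N), for 0.2 s.
At the end, for the whole second after the job is handed in: the lid is on the tub, handle up: its origin 1 to 6 mm above the flange's top (4 mm when fully home), within 8 mm of the mouth's centre, its length within 0.12 rad of the tub's y, level within 0.03 rad, released and at rest (z of lid in the frame of tub_seat between 0.001 and 0.006 m and angle between lid's own x axis and vertical below 0.03 rad and horizontal distance between lid and tub_seat below 0.008 m and angle between the y axis of lid and the y axis of tub, either way round below 0.12 rad and linear speed of lid below 0.02 m/s and angular speed of lid below 0.2 rad/s and contact force between lid and the fingers below 0.1 N); the robot touches nothing.
It fails at once if the pie box is pushed more than 30 mm (distance of pie_box from where it was at the start of the episode above 0.03 m).
It fails at once if the stack of meal boxes is pushed more than 30 mm (distance of clamshells from where it was at the start of the episode above 0.03 m).
It fails at once if the pie is pushed more than 30 mm (distance of pie from where it was at the start of the episode above 0.03 m).
It also fails if it takes over 64 s, if anything falls off the work surface, if the arm or the gripper's body presses on something with over 40 N, if the wrist force passes 120 N, or if a joint passes its speed limit or range.

ROBOT

A 7-joint arm with a two-finger parallel gripper is mounted at the origin on the work surface. World frame = base frame: x ahead of the robot, y to its left, z up, the work surface at z = 0. Lengths are in mm, angles in rad, forces in N, time in s.
With the tool pointing down it reaches from about 400 to 875 mm from the base axis. Payload 4.4 kg.
Tool frame: the origin (TCP) lies midway between the tips of the shut fingers; the grasp point (between the pads) lies 19 mm behind it; z points along the fingers, y is the line along which they close (so a half turn about z gives the same grasp; the last joint's range is limited). The gripper opens to 85 mm and grips with 20 to 120 N. Pads are 22 mm wide; open, the fingers measure 114 mm over their backs; the gripper's body (76 mm by 85 mm) begins 54 mm behind the grasp point. The pads swing forward as they close: fully open they stand 13 mm farther back than shut.
Start: joints at [-0.066, 0.628, 0.038, 1.517, -0.027, 0.996, -0.02], TCP at [650.014, 0.027, 231.313] pointing down, gripper open.
Joint ranges: [-3.06, 3.06], [-0.37, 2.12], [-1.25, 1.32], [0.18, 2.47], [-1.1, 4.24], [0.23, 1.98], [-2.94, 2.94]. Speed limits (rad/s): [2.57, 2.57, 3.14, 3.14, 3.14, 3.14, 3.14].

INTERFACE

Orientations are given as [roll, pitch, yaw] about the fixed x, y, z axes, in that order (R = Rz(yaw) Ry(pitch) Rx(roll)).
In Python, from cell import ctrl gives the robot as it stands.
- The arm moves only by the shell command python3 -m crank 'ROWS' [OPENING]. ROWS is JSON, a list that holds one entry, the list of rows, each a list of 4 numbers: the shift along the tool's x, y, z normalised to -1 to 1, where 1 is 2.5 cm, then the turn about the tool's z normalised to -1 to 1, where 1 is 0.08 rad. In form: [[[dx, dy, dz, turn], ...]]. A call has 1 to 12 rows; each row shifts and turns the commanded pose from where the row before left it, along the tool's axes as they then stand; what a row does not reach is not made up. A row lasts 1/12 s, in which the tool goes at most 41.7 mm and 7.16 degrees, less where a joint would pass 70% of its speed; a pose out of reach is approached as far as the arm can. A call with a number of a shift or a turn outside -1 to 1 is refused whole. A call with a gripper value outside its range is refused whole. OPENING is the closure, from -1 (fully open) to 1 (shut), set as the call begins (- or left out, the last holds). The fingers move at their own pace and stop on an object; the grip force is fixed at half the most. Time passes only in rows, so rows that do not move let the fingers close. It gives the time, the measured TCP pose, the force, the opening and the grip force at its end, in the units of the state.
- ctrl.read_state(): the state, without advancing time (a new reading comes with each control period).
- ctrl.get_image(name): name is "scene" or "side" or "wrist"; returns a dict with "img" (384x512x3 uint8, red, green, blue), "intrinsics" (3x3 intrinsics, pixels), "extrinsics" (4x4, takes a point from camera to world coordinates). Camera axes: x right, y up, looking along -z (the intrinsics and any distortion apply to the point x, -y, -z); pixel columns grow to the right and rows downward; lengths in mm; the calibration is good to about 2 mm. A picture is of the moment at which its call begins. There is no depth.
- ctrl.finish_job(): hands the job in; it is judged then, once.
Trained networks look in the newest picture that a camera, given by its name, has taken for a name from the list of things; names that differ only in an ending like _2 or _b are one class to them, and where a whole thing is asked for, a point or a joint stands for the part that bears it (a point fixed in the world has none). Each returns a list of dicts, best first, with "confidence" (0 to 1); they miss things now and then, are a little off and sometimes report something else, mostly with a low value. They report only what shows in the picture. A call takes as long as a camera call. They do not tell look-alikes from the thing itself.
- ctrl.find_in(camera, target): "position" ([row, column] in pixels, amid what is visible of it).
- ctrl.trace(camera, target): "mask" (384x512 bool, what is visible of it) and "position" ([row, column] in pixels, amid what is visible of it).
- ctrl.place_of(camera, target): "position" ([row, column] in pixels: a listed point, or the origin of a listed thing).
The state is a dict: "clock": time; "qpos": joint angles; "qd": joint speeds; "tau": joint torques, N m; "eef_pos": TCP position; "tool_rot": TCP orientation; "force": force on the tool from outside, world axes, zero at the start; "torque": the same for the moment, N m; "width": finger opening in mm; "gripper_force": force on a finger pad.
Only numpy, scipy, OpenCV 4.12 (cv2) and the standard library are available. Lean on these libraries where they do the work, as an engineer would, in place of code of your own. Each camera call takes 0.05 s, during which the arm holds its last target. There are 200 camera calls.

## Working session

There is one attempt and no reset: what is moved stays moved. The work goes in short steps, Python scripts to look and compute and a shell command to move; the robot and the scene stay as the last step left them, time stands still between calls to the robot, and variables do not carry over. Pictures are saved under pics/ and viewed, at most 13 in all, crops included, and the job is handed in when it is done.

```bash
mkdir -p pics; ls; cat > h.py <<'E'
import numpy as np, cv2
from cell import ctrl
def ray(c,p):
    K=np.array(c["intrinsics"]);E=np.array(c["extrinsics"])
    d=np.linalg.inv(K)@[p[1],p[0],1]; d=E[:3,:3]@[d[0],-d[1],-d[2]]
    return E[:3,3],d/np.linalg.norm(d)
def at(c,p,z):
    o,d=ray(c,p); return o+d*(z-o[2])/d[2]
def tri(rs):
    A=sum(np.eye(3)-np.outer(d,d) for o,d in rs); b=sum((np.eye(3)-np.outer(d,d))@o for o,d in rs)
    x=np.linalg.solve(A,b); return x,[round(float(np.linalg.norm(np.cross(x-o,d))),1) for o,d in rs]
def proj(c,X):
    K=np.array(c["intrinsics"]);E=np.array(c["extrinsics"]); p=E[:3,:3].T@(np.array(X)-E[:3,3]); p=K@[p[0],-p[1],-p[2]]
    return p[1]/p[2],p[0]/p[2]
def save(c,n): cv2.imwrite("pics/"+n,c["img"][:,:,::-1])
E
python3 - <<'E'
from h import *
np.set_printoptions(precision=1,suppress=True)
C={}
for n in("scene","side","wrist"):
    C[n]=ctrl.get_image(n); 
    print(n,np.array(C[n]["extrinsics"])[:3,3])
    for t in("lid","lid_handle","rack","board_top","tub_seat","tub","pie","pie_box","clamshells"):
        print(n,t,[(np.round(r["position"],1).tolist(),round(r["confidence"],2)) for r in ctrl.place_of(n,t)[:4]])
im=np.hstack([C["scene"]["img"],C["side"]["img"]])
cv2.imwrite("pics/a.png",cv2.resize(im,(800,300),interpolation=cv2.INTER_AREA)[:,:,::-1])
save(C["scene"],"scene.png");save(C["side"],"side.png");save(C["wrist"],"wrist.png")
E
```

```text
pics
scene [1462.8 -521.9  809.5]
scene lid [([137.5, 354.1], 0.75), ([181.9, 264.1], 0.2)]
scene lid_handle [([142.0, 362.3], 0.82)]
scene rack [([154.6, 351.8], 0.85), ([173.6, 173.0], 0.3)]
scene board_top [([182.2, 264.1], 0.96)]
scene tub_seat [([173.8, 172.2], 0.77), ([192.4, 89.4], 0.75), ([246.5, 115.0], 0.66)]
scene tub [([192.2, 172.9], 0.8), ([210.3, 94.0], 0.66), ([266.6, 119.8], 0.56)]
scene pie []
scene pie_box [([201.0, 389.6], 0.68)]
scene clamshells [([253.8, 221.8], 0.9)]
side [ -77.6 -923.9 1335.2]
side lid [([145.1, 152.5], 0.66)]
side lid_handle [([141.5, 163.0], 0.6)]
side rack [([158.4, 154.5], 0.92)]
side board_top [([207.9, 214.0], 0.92)]
side tub_seat [([258.1, 347.5], 0.92), ([309.4, 292.3], 0.78), ([255.3, 247.1], 0.58)]
side tub [([273.0, 247.5], 0.94), ([272.9, 344.6], 0.84), ([325.1, 294.6], 0.65)]
side pie [([171.0, 261.7], 0.7), ([267.3, 247.2], 0.34)]
side pie_box [([133.0, 217.2], 0.69)]
side clamshells [([215.0, 305.6], 0.58)]
wrist [649.1  67.  374. ]
wrist lid []
wrist lid_handle []
wrist rack []
wrist board_top [([179.9, 136.9], 0.98)]
wrist tub_seat []
wrist tub []
wrist pie [([154.0, 352.0], 0.61)]
wrist pie_box []
wrist clamshells [([339.5, 317.9], 0.97)]
```

View pics/scene.png

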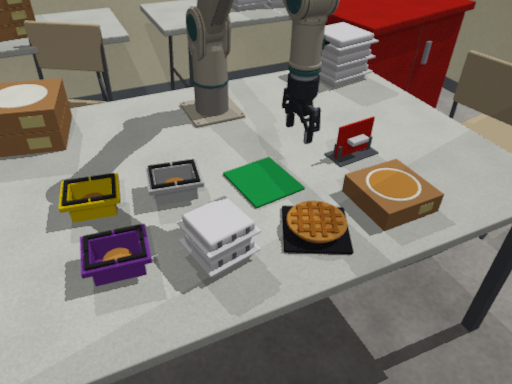

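View pics/side.png

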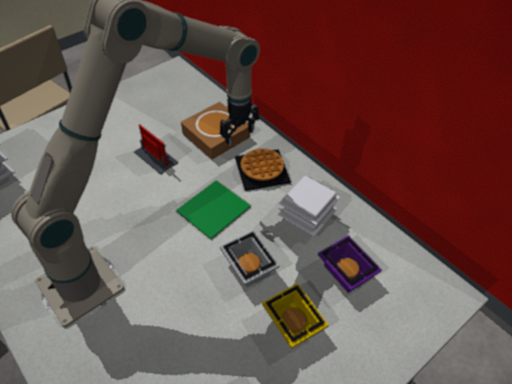

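The pictures show the red lid in its rack at scene (137,354) and side (145,152), with no second lid on the table. There are three tub-shaped things:

| Tub | Scene | Side |
|---|---|---|
| grey metal | (174,172) | (255,247) |
| yellow | (192,89) | (309,292) |
| purple | (246,115) | (258,347) |

I choose the grey one. The green board is at scene (182,264) and side (208,214). The red cupboard and wall are only background.

```bash
python3 - <<'E'
from h import *
np.set_printoptions(precision=1,suppress=True)
s=ctrl.get_image("scene");d=ctrl.get_image("side")
P={"lid":((137.5,354.1),(145.1,152.5)),"handle":((142,362.3),(141.5,163)),"rack":((154.6,351.8),(158.4,154.5)),"board_top":((182.2,264.1),(207.9,214)),"seat":((173.8,172.2),(255.3,247.1)),"tub":((192.2,172.9),(273,247.5))}
for k,(a,b) in P.items(): print(k,*tri([ray(s,a),ray(d,b)]))
for n,c,t in(("pie_box",s,(201,389.6)),("clam",s,(253.8,221.8)),("clam",d,(215,305.6)),("pie",d,(171,261.7)),("pbox",d,(133,217.2))):print(n,at(c,t,30))
st=ctrl.read_state();print(st["eef_pos"],st["tool_rot"],st["width"],st["force"],st["clock"])
# yaw of lid: ends of red mask top edge
for n,c in(("scene",s),("side",d)):
    m=ctrl.trace(n,"lid")[0]["mask"]; print(n,cv2.minAreaRect(np.argwhere(m).astype(np.float32)), m.sum())
    m2=ctrl.trace(n,"board")
    r=cv2.minAreaRect(np.argwhere(m2[0]["mask"]).astype(np.float32)); q=cv2.boxPoints(r)
    ap=cv2.approxPolyDP(cv2.findContours(m2[0]["mask"].astype(np.uint8),0,1)[0][0],8,True)[:,0]
    print("board",[at(c,(v,u),10)[:2] for u,v in ap])
a=cv2.resize(s["img"][110:180,310:400],None,fx=6,fy=6,interpolation=2);b=cv2.resize(s["img"][140:220,130:220],None,fx=5.25,fy=5.25,interpolation=2)[:420]
c=np.zeros((420,540+480,3),np.uint8);c[:,:540]=a;c[:,540:540+b.shape[1]]=b
cv2.imwrite("pics/crop.png",cv2.resize(c,(800,329))[:,:,::-1])
E
```

```text
lid [487.1 328.2  65. ] [0.1, 0.1]
handle [529.9 324.7  67.6] [5.7, 5.7]
rack [485.5 332.4  -7.2] [1.7, 1.7]
board_top [511.9 -21.3   0.2] [1.0, 1.0]
seat [ 446.  -289.6   70.5] [2.0, 2.0]
tub [ 436.5 -297.2   -7. ] [3.6, 3.6]
pie_box [774.6 251.8  30. ]
clam [ 767.5 -265.7   30. ]
clam [ 722.9 -269.    30. ]
pie [741.6 -15.   30. ]
pbox [740.  257.1  30. ]
[650.    0.  231.3] [ 3.1 -0.   1.6] 84.85712411196674 [0.  0.9 0.7] 1.6
scene ((136.69146728515625, 355.6231689453125), (28.891090393066406, 48.10243225097656), 20.224857330322266) 1006Traceback (most recent call last):
  File "<stdin>", line 12, in <module>
IndexError: list index out of range
```

```bash
python3 -m crank '[[[1,-0.82,-0.3,0],[1,-0.82,-0.3,0],[1,-0.82,-0.3,0],[1,-0.82,-0.3,0],[1,-0.82,-0.3,0],[1,-0.82,-0.3,0],[1,-0.82,-0.3,0],[1,-0.82,-0.3,0],[0,0,0,0],[0,0,0,0]]]' -1
python3 - <<'E'
from h import *
np.set_printoptions(precision=1,suppress=True)
s=ctrl.get_image("scene");w=ctrl.get_image("wrist");print(np.array(w["extrinsics"]))
for t in("lid","lid_handle","rack"):
    print(t,[(np.round(r["position"],1).tolist(),round(r["confidence"],2)) for r in ctrl.place_of("wrist",t)[:3]])
a=cv2.resize(s["img"][115:175,310:400],(400,267),interpolation=2);b=cv2.resize(s["img"][150:210,130:220],(400,267),interpolation=2)
big=np.zeros((567,800,3),np.uint8);big[:267,:400]=a;big[:267,400:]=b;big[267:,:400]=cv2.resize(w["img"],(400,300))
cv2.imwrite("pics/crop.png",big[:,:,::-1]);save(w,"w1.png")
E
```

```text
clock: 2.53
eef_pos: [485.2, 202.1, 292.1]
tool_rot: [3.141, -0.001, 1.575]
force: [0.8, -0.2, -0.2]
width: 85.4
gripper_force: 0.0
[[  1.   -0.   -0.  484.9]
 [  0.    1.    0.3 267.3]
 [  0.   -0.3   1.  434.4]
 [  0.    0.    0.    1. ]]
lid [([47.2, 260.5], 0.8)]
lid_handle [([43.9, 288.1], 0.73)]
rack []
```

View pics/crop.png

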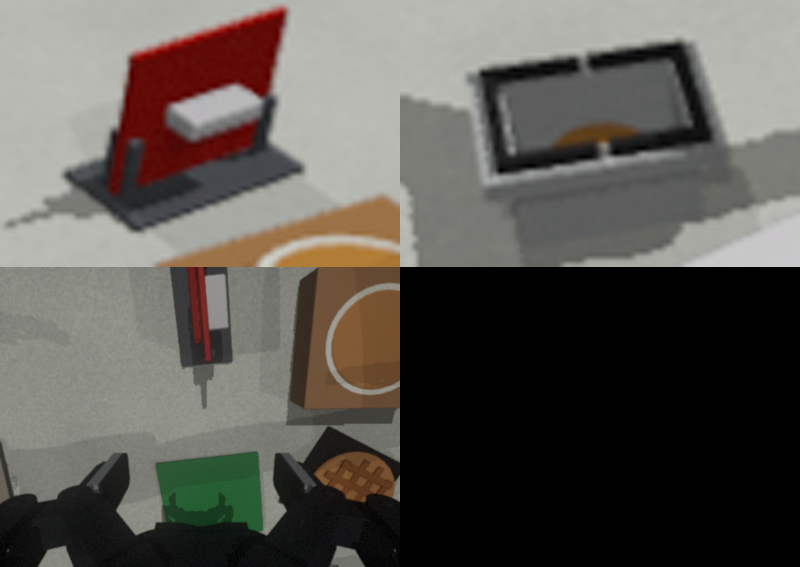

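The crops confirm the choice: the red lid has its white handle facing +x in the dark rack, and the grey metal tub has a pie inside. In the wrist view the lid runs off the top at (47,260), so I move over it.

```bash
python3 -m crank '[[[1,0,0,0],[1,0,0,0],[1,0,0,0],[1,0,0,0],[0,0,0,0],[0,0,0,0]]]'
python3 - <<'E'
from h import *
np.set_printoptions(precision=1,suppress=True)
w=ctrl.get_image("wrist");s=ctrl.get_image("scene")
for t in("lid","lid_handle","rack"):
    r=ctrl.place_of("wrist",t); q=ctrl.place_of("scene",t)
    for z in r[:2]: print(t,np.round(z["position"],1),round(z["confidence"],2))
    if r: print([at(w,r[0]["position"],z) for z in(0,66,126)])
    if r and q: print(tri([ray(w,r[0]["position"]),ray(s,q[0]["position"])]))
cv2.imwrite("pics/w2.png",w["img"][:,:,::-1])
E
```

```text
clock: 3.28
eef_pos: [486.1, 300.6, 290.6]
tool_rot: [-3.141, 0.0, 1.572]
force: [0.6, 0.3, 0.4]
width: 85.2
gripper_force: 0.0
lid [138.9 260.6] 0.66
[array([489.5, 323.2,   0. ]), array([488.9, 330. ,  66. ]), array([488.3, 336.1, 126. ])]
(array([491.3, 331.9,  60. ]), [3.5, 3.5])
lid_handle [139.9 287.1] 0.84
[array([526.4, 321.9,   0. ]), array([520.1, 328.9,  66. ]), array([514.4, 335.2, 126. ])]
(array([520.9, 329.7,  66.3]), [1.1, 1.1])
```

View pics/w2.png

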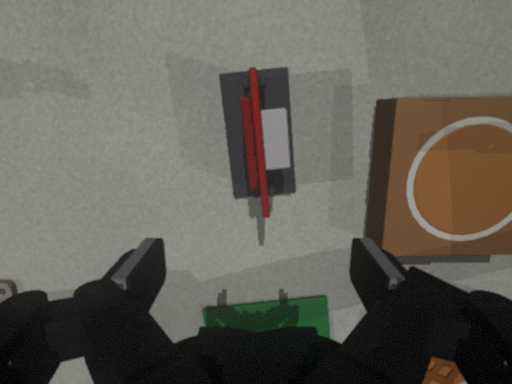

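The wrist view shows the lid's top edge running from (69,253) to (216,266), with the rim strip to its left and the handle to its right.

```bash
python3 - <<'E'
from h import *
np.set_printoptions(precision=1,suppress=True)
w=ctrl.get_image("wrist")
hsv=cv2.cvtColor(w["img"],cv2.COLOR_RGB2HSV)
m=((hsv[...,1]>140)&(hsv[...,2]>60)&((hsv[...,0]<6)|(hsv[...,0]>174)));m[300:]=0
mid=[]
for r in range(66,220,6):
    c=np.where(m[r,240:290])[0]+240
    if len(c):
        # rightmost run
        k=np.split(c,np.where(np.diff(c)>1)[0]+1)[-1]; mid.append((r,k.mean(),len(k)))
print([(a,round(b,1),n) for a,b,n in mid])
X=np.array([at(w,(a,b),126)for a,b,n in mid if n<11]);p=np.polyfit(X[:,1],X[:,0],1);print(p,X[0],X[-1],np.linalg.norm(X[0]-X[-1]))
for y in(258,334):print(y,np.polyval(p,y))
rr=np.where(m.any(1))[0];print(rr.min(),rr.max(),at(w,(rr.min(),253.5),126),at(w,(rr.max(),266.5),126))
for rc in((98,378),(255,366)): print("piebox",at(w,rc,65))
for rc in((75,222),(68,287),(196,234),(190,295)): print("rack",at(w,rc,6))
E
```

```text
[(72, np.float64(252.0), 7), (78, np.float64(252.5), 8), (84, np.float64(253.0), 7), (90, np.float64(254.0), 7), (96, np.float64(254.5), 8), (102, np.float64(254.5), 8), (108, np.float64(255.0), 7), (114, np.float64(255.5), 8), (120, np.float64(251.0), 17), (126, np.float64(251.5), 18), (132, np.float64(257.0), 7), (138, np.float64(252.5), 18), (144, np.float64(258.0), 7), (150, np.float64(259.0), 7), (156, np.float64(254.0), 17), (162, np.float64(255.0), 17), (168, np.float64(260.5), 8), (174, np.float64(256.5), 18), (180, np.float64(257.0), 17), (186, np.float64(263.0), 7), (192, np.float64(264.0), 7), (198, np.float64(264.5), 6), (204, np.float64(264.5), 6), (210, np.float64(265.5), 6)]
[ -0.1 519.8] [480.5 396.7 126. ] [494.1 260.5 126. ] 136.8832153066907
258 494.06804449930235
334 486.49102561314504
67 214 [481.9 401.1 126. ] [495.2 256.1 126. ]
piebox [623.6 374.9  65. ]
piebox [628.2 177.3  65. ]
rack [439.5 404.9   6. ]
rack [524.  413.5   6. ]
rack [451.9 240.7   6. ]
rack [539.6 249.7   6. ]
```

```bash
python3 -m crank '[[[0,0,0,-0.62],[0,0,0,-0.63],[0.56,0.07,0.5,0],[0.57,0.08,0.5,0],[0,0,1,0],[0,0,1,0],[0,0,1,0],[0,0,1,0],[0,0,1,0],[0,0,0.7,0],[0,0,0.7,0],[0,0,0,0]]]'; python3 -m crank '[[[0,0,0,0],[0,0,0,0],[0,0,0,0]]]'
```

```text
clock: 4.73
eef_pos: [483.6, 328.5, 101.4]
tool_rot: [-3.134, 0.003, 1.671]
force: [0.1, -0.2, -0.1]
width: 85.2
gripper_force: 0.0
clock: 4.98
eef_pos: [487.5, 329.5, 107.2]
tool_rot: [3.14, -0.001, 1.671]
force: [0.7, 0.2, 0.4]
width: 85.3
gripper_force: 0.0
```

```bash
python3 -m crank '[[[0,0,0,0],[0,0,0,0]]]'|head -2; python3 -m crank '[[[0,0,0,0],[0,0,0,0],[0,0,0,0],[0,0,0,0],[0,0,0,0],[0,0,0,0],[0,0,0,0],[0,0,0,0]]]' 1
python3 - <<'E'
from h import *
w=ctrl.get_image("wrist"); save(w,"w3.png")
E
```

```text
clock: 5.15
eef_pos: [487.5, 329.0, 107.3]
clock: 5.82
eef_pos: [487.2, 328.6, 106.5]
tool_rot: [3.141, -0.0, 1.671]
force: [0.3, 1.1, 1.5]
width: 6.5
gripper_force: 60.5
```

View pics/w3.png

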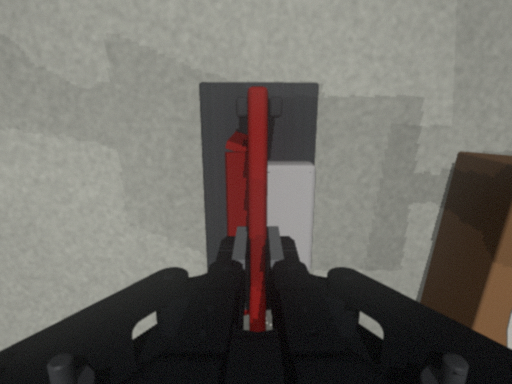

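The plate sits squarely between the pads at (270,257), with the handle to the right. I lift it.

```bash
python3 -m crank '[[[0,0,-0.4,0],[0,0,-0.6,0],[0,0,-0.8,0],[0,0,-0.8,0],[0,0,-0.8,0],[-0.4,0,-0.4,0],[-0.8,0.1,0,0],[-0.8,0.1,0,0],[-0.8,0.1,0,0],[-0.8,0.1,0,0],[-0.8,0.1,0,0],[-0.8,0.1,0,0]]]'; python3 -m crank '[[[-0.8,0.1,0,0],[-0.8,0.1,0,0],[-0.8,0.1,0,0],[-0.8,0.1,0,0],[-0.8,0.1,0,0],[-0.6,0.1,0,0],[-0.4,0,0,0],[0,0,0,0],[0,0,0,0],[0,0,0,0]]]'
python3 - <<'E'
from h import *
np.set_printoptions(precision=1,suppress=True)
for n in("scene","side","wrist"):
    c=ctrl.get_image(n)
    for t,z in(("board_top",10),("tub_seat",70)):
        for q in ctrl.place_of(n,t)[:3]: print(n,t,q["position"],round(q["confidence"],2),at(c,q["position"],z))
    save(c,f"b_{n}.png")
    r=ctrl.trace(n,"board")
    if r:
        ap=cv2.approxPolyDP(max(cv2.findContours(r[0]["mask"].astype(np.uint8),0,1)[0],key=cv2.contourArea),6,True)[:,0]
        print([at(c,(v,u),10)[:2] for u,v in ap])
E
```

```text
clock: 6.87
eef_pos: [514.4, 198.5, 201.2]
tool_rot: [-3.14, 0.001, 1.67]
force: [0.0, 0.4, -1.0]
width: 6.5
gripper_force: 60.1
clock: 7.7
eef_pos: [541.8, 79.1, 201.3]
tool_rot: [-3.141, -0.001, 1.672]
force: [-0.0, -0.2, -1.7]
width: 6.8
gripper_force: 60.1
scene board_top [181.7, 262.4] 0.96 [518.3 -29.9  10. ]
scene tub_seat [248.4, 113.9] 0.92 [ 681.5 -505.1   70. ]
scene tub_seat [175.8, 176.3] 0.63 [ 461.  -283.5   70. ]
scene tub_seat [191.0, 91.6] 0.63 [ 434.4 -518.2   70. ]
[array([590.3,  77.3]), array([404.6,  54.7]), array([ 420.5, -122.2]), array([ 619.7, -100.5])]
side board_top [207.9, 212.5] 0.95 [503.3 -25.8  10. ]
side board_top [170.9, 261.0] 0.51 [752.4   1.   10. ]
side tub_seat [312.8, 290.7] 0.98 [ 418.6 -516.6   70. ]
side tub_seat [254.3, 245.4] 0.76 [ 444.6 -280.9   70. ]
side tub_seat [259.1, 352.8] 0.65 [ 690.4 -507.5   70. ]
[array([593. ,  66.1]), array([406.5,  47.9]), array([ 418.8, -118.8]), array([611.2, -98. ])]
wrist board_top [250.0, 218.0] 0.81 [505.1 -23.5  10. ]
wrist board_top [218.7, 255.9] 0.28 [545.7  20.2  10. ]
[array([505.4,  68.8]), array([398.8,  53.4]), array([414.6, -71.5]), array([450.4, -50.2]), array([485.6, -57.4]), array([502.5, -38.2]), array([513. ,  -3.4])]
```

View pics/b_scene.png

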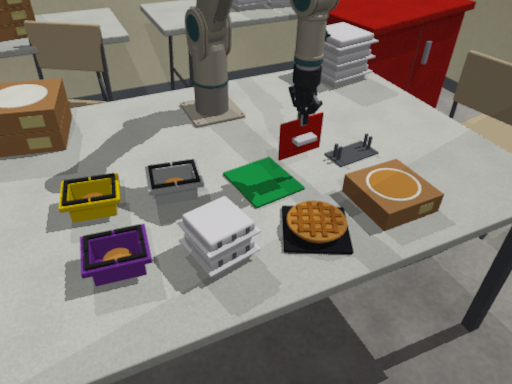

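The lid hangs clear of the rack, held upright at scene (135,300). The board lies square to the tool with its centre near (507,-26). I go to its far half and set the lid down on its edge.

```bash
python3 -m crank '[[[-0.8,0.1,0,0],[-0.8,0.1,0,0],[-0.8,0.1,0.2,0],[-0.8,0.1,0.4,0],[-0.5,0.1,0.6,0],[-0.3,0,0.7,0],[0,0,0.7,0],[0,0,0.5,0],[0,0,0.3,0],[0,0,0.1,0],[0,0,0,0],[0,0,0,0]]]'; python3 -m crank '[[[0,0,0.04,0],[0,0,0.04,0],[0,0,0,0],[0,0,0,0]]]'
```

```text
clock: 9.3
eef_pos: [565.2, -20.3, 114.4]
tool_rot: [3.141, 0.0, 1.671]
force: [-0.3, 0.0, -0.9]
width: 6.4
gripper_force: 60.0
clock: 9.63
eef_pos: [564.8, -20.5, 112.1]
tool_rot: [3.141, 0.0, 1.671]
force: [1.6, -0.6, -2.4]
width: 6.4
gripper_force: 60.0
```

```bash
python3 -m crank '[[[0,0,0.05,0],[0,0,0,0],[0,0,0,0]]]'|sed -n '2p;4p'; python3 -m crank '[[[0,0,0.04,0],[0,0,0,0],[0,0,0,0]]]'|sed -n '2p;4p'
```

```text
eef_pos: [564.6, -20.5, 110.5]
force: [0.2, 0.0, -1.2]
eef_pos: [565.0, -20.4, 110.4]
force: [-0.2, -0.2, 6.2]
```

The lid's edge has touched the board at 6 N. Next I open to about 34 mm. Then I carry the lid over towards the robot, leaning on the rear finger, and lift away for the last bit.

```bash
python3 -m crank '[[[0,0,0,0],[0,0,0,0],[0,0,0,0],[0,0,0.2,0],[0,0,0.2,0],[0,-0.4,0,0],[0,-0.5,0,0],[0,-0.5,0,0],[0,0,0,0],[0,0,0,0]]]' 0.2
python3 - <<'E'
from h import *
a=ctrl.get_image("scene")["img"][60:220,200:380];b=ctrl.get_image("wrist")["img"]
big=np.zeros((400,800,3),np.uint8);big[:356,:400]=cv2.resize(a,(400,356),interpolation=2);big[:300,400:]=cv2.resize(b,(400,300))
cv2.imwrite("pics/t1.png",big[:,:,::-1])
E
```

```text
clock: 10.97
eef_pos: [529.5, -24.1, 99.2]
tool_rot: [-3.141, -0.0, 1.671]
force: [-0.1, 0.4, -0.2]
width: 34.2
gripper_force: 0.1
```

View pics/t1.png

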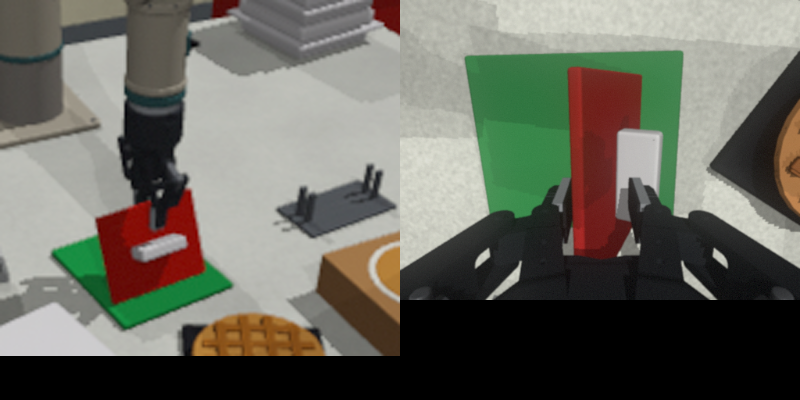

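The lid leans back on the rear finger with its handle up, as planned (scene crop, about (240,150)). I continue lowering it.

```bash
python3 -m crank '[[[0,-0.42,0.14,0],[0,-0.42,0.14,0],[0,-0.32,0.24,0],[0,-0.32,0.24,0],[0,-0.26,0.28,0],[0,-0.26,0.28,0],[0,-0.16,0.22,0],[0,-0.16,0.22,0],[0,0,0,0],[0,0,0,0]]]'; python3 -m crank '[[[0,0,-0.4,0],[0,0,-0.8,0],[0,0,-1,0],[0,0,-1,0],[0,0,-1,0],[0,0,-1,0],[0,0,0,0],[0,0,0,0],[0,0,0,0]]]'
python3 - <<'E'
from h import *
a=ctrl.get_image("scene")["img"][60:220,200:380];b=ctrl.get_image("wrist")["img"]
big=np.zeros((400,800,3),np.uint8);big[:356,:400]=cv2.resize(a,(400,356),interpolation=2);big[:300,400:]=cv2.resize(b,(400,300))
cv2.imwrite("pics/t2.png",big[:,:,::-1])
E
```

```text
clock: 11.9
eef_pos: [472.2, -29.7, 55.4]
tool_rot: [-3.141, -0.0, 1.671]
force: [-0.7, -0.2, 1.3]
width: 34.2
gripper_force: 4.4
clock: 12.65
eef_pos: [472.3, -29.7, 186.0]
tool_rot: [3.141, 0.0, 1.671]
force: [-0.2, -0.1, 0.4]
width: 34.0
gripper_force: 0.0
```

View pics/t2.png

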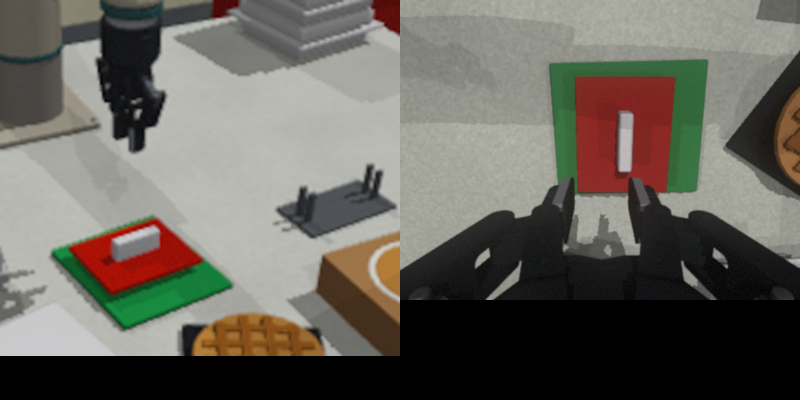

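The lid lies flat on the board, handle up and released: wrist crop handle at (142,625). Now I measure its handle from the wrist and scene views.

```bash
cat > m.py <<'E'
from h import *
np.set_printoptions(precision=1,suppress=True)
w=ctrl.get_image("wrist");s=ctrl.get_image("scene");d=ctrl.get_image("side")
P={n:ctrl.place_of(n,"lid_handle") for n in("wrist","scene","side")}
C={"wrist":w,"scene":s,"side":d}
for n in P: print(n,[(np.round(q["position"],1),round(q["confidence"],2),at(C[n],q["position"],60)) for q in P[n][:2]])
print(tri([ray(C[n],P[n][0]["position"]) for n in P if P[n]]))
h=cv2.cvtColor(w["img"],cv2.COLOR_RGB2HSV)
red=((h[...,1]>140)&(h[...,2]>50)&((h[...,0]<6)|(h[...,0]>174))).astype(np.uint8)
c=max(cv2.findContours(red,0,1)[0],key=cv2.contourArea)[:,0]
X=np.array([at(w,(v,u),30)[:2] for u,v in c],np.float32); r=cv2.minAreaRect(X); print("plate rect at z30",r)
E
python3 m.py
```

```text
wrist [(array([183.9, 286.2]), 0.69, array([496.3, -27.3,  60. ]))]
scene [(array([164.1, 262. ]), 0.88, array([495.9, -21.8,  60. ]))]
side [(array([199.9, 213.4]), 0.62, array([505. , -33.3,  60. ])), (array([206.3, 213.1]), 0.6, array([487.1, -55.4,  60. ]))]
(array([500.7, -28.3,  61.5]), [4.7, 4.5, 6.8])
plate rect at z30 ((498.583251953125, -26.850425720214844), (117.86831665039062, 147.8106689453125), 5.7561750411987305)
```

```bash
python3 -m crank '[[[0,0.5,0,0],[0,0.53,0,0],[0,0,0.8,0],[0,0,1,0],[0,0,1,0],[0,0,1,0],[0,0,0.8,0],[0,0,0.6,0],[0,0,0.4,0],[0,0,0.3,0],[0,0,0,0],[0,0,0,0]]]' -0.18; python3 -m crank '[[[0,0,0.1,0],[0,0,0,0],[0,0,0,0]]]'|sed -n '2p;4p';  python3 -m crank '[[[0,0,0,0],[0,0,0,0],[0,0,0,0],[0,0,0,0],[0,0,0,0],[0,0,0,0],[0,0,0,0]]]' 1
```

```text
clock: 14.05
eef_pos: [497.9, -27.2, 38.2]
tool_rot: [3.142, -0.0, 1.671]
force: [1.0, 0.2, -0.0]
width: 50.3
gripper_force: 0.0
eef_pos: [498.2, -27.2, 36.2]
force: [0.4, 0.0, -0.5]
clock: 14.88
eef_pos: [498.0, -27.2, 36.0]
tool_rot: [3.141, 0.0, 1.671]
force: [-0.8, 0.3, 5.5]
width: 14.8
gripper_force: 58.6
```

The handle is gripped at the expected width. Before carrying the lid I want the tub measured closely, and the held lid would block the wrist camera. There is time to let go, look at the tub and come back.

```bash
python3 -m crank '[[[0,0,0,0],[0,0,0,0],[0,0,0,0],[0,0,-0.5,0],[0,0,-1,0],[0,0,-1,0],[0,0,-1,0],[-0.5,0,-1,0],[-1,0,-1,0],[-1,0,-1,0],[-1,0,-1,0],[-1,0,-1,0]]]' -0.18;  python3 -m crank '[[[-1,-0.6,0,0],[-1,-0.6,0,0],[-1,-0.6,0,0],[-1,-0.6,0,0],[-1,-0.6,0,0],[-1,-0.6,0,0],[-0.6,-0.4,0,0],[0,0,0,0],[0,0,0,0],[0,0,0,0]]]'
cat > t.py <<'E'
from h import *
np.set_printoptions(precision=1,suppress=True)
w=ctrl.get_image("wrist"); save(w,"tub.png")
for q in ctrl.place_of("wrist","tub_seat")[:2]: print(np.round(q["position"],1),round(q["confidence"],2),at(w,q["position"],70))
h=cv2.cvtColor(w["img"],cv2.COLOR_RGB2HSV)
E
python3 t.py
```

```text
clock: 15.88
eef_pos: [508.5, -140.2, 249.3]
tool_rot: [-3.141, -0.0, 1.671]
force: [0.8, -0.3, 0.2]
width: 50.6
gripper_force: 0.0
clock: 16.72
eef_pos: [426.3, -312.2, 247.8]
tool_rot: [3.142, -0.001, 1.672]
force: [0.2, 0.9, 0.3]
width: 50.2
gripper_force: 0.0
[337.7 237.9] 0.97 [ 423.  -522.6   70. ]
[152.5 281.8] 0.93 [ 448.8 -289.4   70. ]
```

View pics/tub.png

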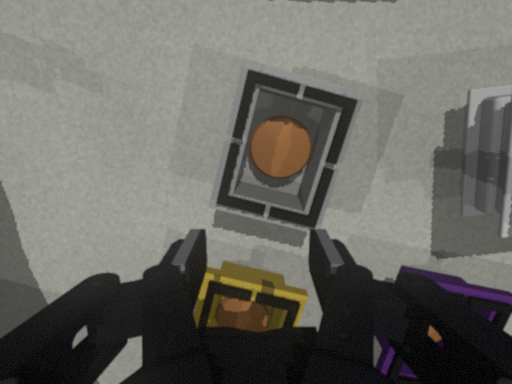

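The grey tub's gasket corners are at about (70,248), (100,357), (227,315) and (203,217). The yellow and purple tubs lie below it in the picture.

```bash
python3 - <<'E'
from h import *
np.set_printoptions(precision=2,suppress=True)
w=ctrl.get_image("wrist");g=cv2.cvtColor(w["img"],cv2.COLOR_RGB2GRAY)
m=np.zeros_like(g);m[60:235,205:365]=(g[60:235,205:365]<55)
pts=np.argwhere(m>0)
n,l,st,_=cv2.connectedComponentsWithStats(m);keep=[i for i in range(1,n) if st[i,4]>120];print([st[i].tolist() for i in keep])
c=np.argwhere(np.isin(l,keep))
for z in(70,78):
    X=np.array([at(w,p,z)[:2] for p in c],np.float32);print(z,cv2.minAreaRect(X))
print(len(pts))
s=ctrl.get_image("scene");d=ctrl.get_image("side")
T=[ray(w,(152.5,281.8))]
for nme,cc,ref in(("scene",s,(174,173)),("side",d,(255,247))):
    q=min(ctrl.place_of(nme,"tub_seat"),key=lambda q:np.hypot(*(np.array(q["position"])-ref)));print(nme,q["position"]);T.append(ray(cc,q["position"]))
print(tri(T))
E
```

```text
[[233, 71, 66, 68, 1041], [304, 87, 52, 77, 1095], [217, 144, 48, 71, 894], [269, 168, 64, 60, 953]]
70 ((450.6279602050781, -290.5899353027344), (140.27806091308594, 110.90056610107422), 81.08618927001953)
78 ((449.83795166015625, -289.46002197265625), (136.7786407470703, 108.13400268554688), 81.08617401123047)
4197
scene [174.5, 171.0]
side [256.5, 248.0]
(array([ 447.46, -291.96,   68.23]), [3.3, 3.4, 1.1])
```

The tub's centre is at (449,-290) and its y axis points along 81.1 degrees. I return to the handle by the same amounts.

```bash
python3 -m crank '[[[0.6,0.4,0,0],[1,0.6,0,0],[1,0.6,0,0],[1,0.6,0,0],[1,0.6,0,0],[1,0.6,0,0],[1,0.6,0,0],[1,0,0.5,0],[1,0,0.5,0],[1,0,0.5,0],[1,0,0.5,0],[0.5,0,0.5,0]]]' -0.18;  python3 -m crank '[[[0,0,0,0],[0,0,0.8,0],[0,0,1,0],[0,0,1,0],[0,0,1,0],[0,0,0.8,0],[0,0,0.6,0],[0,0,0.4,0],[0,0,0.2,0],[0,0,0.1,0],[0,0,0,0],[0,0,0,0]]]'; python3 m.py | tail -1
```

```text
clock: 18.07
eef_pos: [497.4, -23.3, 185.2]
tool_rot: [3.141, -0.002, 1.675]
force: [0.0, 0.8, -0.4]
width: 50.4
gripper_force: 0.0
clock: 19.07
eef_pos: [498.4, -27.4, 38.8]
tool_rot: [3.14, 0.0, 1.671]
force: [-0.0, 0.5, -0.1]
width: 50.1
gripper_force: 0.0
plate rect at z30 ((496.4294738769531, -19.93250274658203), (117.77224731445312, 133.18731689453125), 5.80286979675293)
```

```bash
python3 -m crank '[[[0,0,0,0],[0,0,0,0],[0,0,0,0],[0,0,0,0],[0,0,0,0],[0,0,0,0],[0,0,0,0]]]' 1; python3 -m crank '[[[0,0,-0.4,0],[0,0,-0.8,0],[0,0,-1,0],[0,0,-1,0],[0,0,-1,0],[0,0,-1,0],[0,0,0,0],[0,0,0,0]]]'
```

```text
clock: 19.95
eef_pos: [497.8, -27.2, 38.3]
tool_rot: [3.141, -0.0, 1.671]
force: [-0.5, 0.6, 4.4]
width: 15.1
gripper_force: 59.0
clock: 20.62
eef_pos: [498.5, -27.3, 169.4]
tool_rot: [3.139, 0.0, 1.671]
force: [0.2, -0.9, -1.8]
width: 14.8
gripper_force: 58.8
```

```bash
python3 -m crank '[[[0,0,0,0.8],[0,0,0,0.8],[0,0,0,0.8],[0,0,0,0.8],[-0.7,0,0,0],[-0.9,-0.05,0,0],[-0.9,-0.05,0,0],[-0.9,-0.05,0,0],[-0.9,-0.05,0,0],[-0.9,-0.05,0,0],[-0.9,-0.05,0,0]]]'; python3 -m crank '[[[-0.9,0,0,0],[-0.9,-0.03,0,0],[-0.9,0,0,0],[-0.9,0,0,0],[-0.6,0,0,0],[-0.39,0,0,0],[0,0,0,0],[0,0,0,0],[0,0,0,0]]]'
python3 - <<'E'
from h import *
np.set_printoptions(precision=1,suppress=True)
for n in("scene","side"):
    c=ctrl.get_image(n);q=ctrl.place_of(n,"lid_handle");print(n,[(at(c,x["position"],169-12.4+34),round(x["confidence"],2)) for x in q[:2]])
    m=c["img"]
    b=m[90:210,110:260] if n=="scene" else m[170:320,180:340]
    cv2.imwrite(f"pics/i_{n}.png",cv2.resize(b,(400,320))[:,:,::-1])
cv2.imwrite("pics/i.png",np.hstack([cv2.imread("pics/i_scene.png"),cv2.imread("pics/i_side.png")]))
E
```

```text
clock: 21.53
eef_pos: [465.1, -177.3, 166.6]
tool_rot: [-3.138, -0.0, 1.415]
force: [0.4, -1.1, -0.3]
width: 14.7
gripper_force: 58.7
clock: 22.28
eef_pos: [448.1, -288.1, 167.5]
tool_rot: [-3.14, -0.002, 1.416]
force: [1.0, 0.7, -1.2]
width: 14.8
gripper_force: 58.7
scene [(array([ 461. , -282.5,  190.6]), 0.84), (array([ 605.4, -335.3,  190.6]), 0.2)]
side [(array([ 447.4, -288.8,  190.6]), 0.65), (array([ 376.8, -386.4,  190.6]), 0.41)]
```

View pics/i.png

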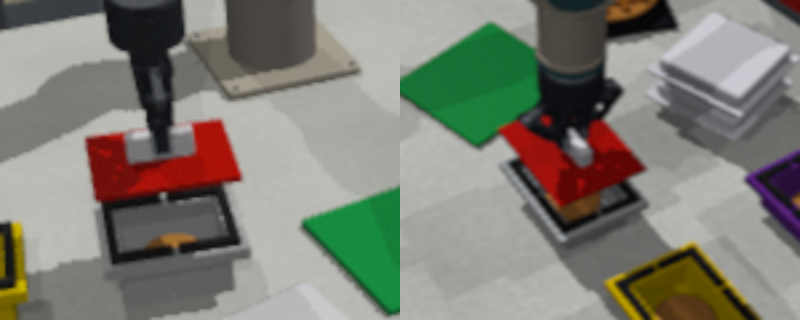

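The lid is over the grey tub and parallel to it in both views. I make a small correction and lower it.

```bash
python3 -m crank '[[[-0.07,0.05,0.4,0],[0,0,0.5,0],[0,0,0.5,0],[0,0,0.5,0],[0,0,0.4,0],[0,0,0.3,0],[0,0,0.1,0],[0,0,0.1,0],[0,0,0,0],[0,0,0,0]]]'; python3 -m crank '[[[0,0,0.06,0],[0,0,0.06,0],[0,0,0.06,0],[0,0,0,0],[0,0,0,0]]]'
```

```text
clock: 23.32
eef_pos: [449.3, -292.0, 98.4]
tool_rot: [3.141, 0.0, 1.415]
force: [0.3, 0.3, -0.9]
width: 15.2
gripper_force: 58.7
clock: 23.73
eef_pos: [449.3, -292.0, 93.9]
tool_rot: [3.141, 0.0, 1.415]
force: [-0.6, -0.7, 2.1]
width: 14.2
gripper_force: 59.0
```

```bash
for i in 1 2 3; do python3 -m crank '[[[0,0,0.06,0],[0,0,0.06,0],[0,0,0,0],[0,0,0,0]]]'|sed -n '2,4p'; done
```

```text
eef_pos: [449.3, -292.0, 91.4]
tool_rot: [3.141, 0.0, 1.415]
force: [-0.7, -0.1, 6.9]
eef_pos: [449.3, -292.0, 88.4]
tool_rot: [3.141, 0.0, 1.415]
force: [-1.7, 1.4, 8.5]
eef_pos: [449.3, -292.0, 86.1]
tool_rot: [3.141, 0.0, 1.415]
force: [-2.3, 0.8, 14.8]
```

```bash
for i in 1 2; do python3 -m crank '[[[0,0,0.05,0],[0,0,0.05,0],[0,0,0,0],[0,0,0,0]]]'|sed -n '2,4p'; done
```

```text
eef_pos: [449.3, -292.0, 86.1]
tool_rot: [3.14, 0.001, 1.415]
force: [-7.0, 5.4, 36.9]
eef_pos: [449.3, -292.0, 86.0]
tool_rot: [3.139, 0.001, 1.414]
force: [-12.4, 7.8, 60.0]
```

There is a hard stop at 86 mm with 60 N, so the lid is home. I ease off, release and lift.

```bash
python3 -m crank '[[[0,0,-0.1,0],[0,0,-0.09,0],[0,0,0,0]]]'|sed -n '2,4p'; python3 -m crank '[[[0,0,0,0],[0,0,0,0],[0,0,0,0],[0,0,0,0],[0,0,-0.3,0],[0,0,-0.8,0],[0,0,-1,0],[0,0,-1,0],[0.5,0,-1,0],[1,0,-1,0]]]' -0.18; python3 -m crank '[[[0,0,-0.3,0],[0,0,0,0],[0,0,0,0],[0,0,0,0]]]'|sed -n '2,4p'
python3 - <<'E'
from h import *
np.set_printoptions(precision=1,suppress=True)
w=ctrl.get_image("wrist");s=ctrl.get_image("scene");d=ctrl.get_image("side")
h=cv2.cvtColor(w["img"],cv2.COLOR_RGB2HSV)
red=((h[...,1]>140)&(h[...,2]>50)&((h[...,0]<6)|(h[...,0]>174))).astype(np.uint8)
c=max(cv2.findContours(red,0,1)[0],key=cv2.contourArea)[:,0]
X=np.array([at(w,(v,u),78)[:2] for u,v in c],np.float32); print("plate z78",cv2.minAreaRect(X))
a=cv2.resize(s["img"][140:230,110:230],(400,300),interpolation=2);b=cv2.resize(d["img"][215:305,190:310],(400,300),interpolation=2)
big=np.zeros((600,800,3),np.uint8);big[:300,:400]=a;big[:300,400:]=b;big[300:,200:600]=cv2.resize(w["img"],(400,300))
cv2.imwrite("pics/f.png",big[:,:,::-1])
E
```

```text
eef_pos: [449.5, -292.1, 86.1]
tool_rot: [3.14, 0.001, 1.415]
force: [-3.2, 2.5, 19.3]
clock: 26.48
eef_pos: [454.0, -257.7, 213.3]
tool_rot: [3.141, 0.002, 1.409]
force: [0.7, -0.5, 0.1]
width: 50.7
gripper_force: 0.0
eef_pos: [453.9, -255.3, 218.5]
tool_rot: [-3.14, 0.0, 1.414]
force: [0.3, -0.1, -1.0]
plate z78 ((448.60736083984375, -292.09130859375), (147.99440002441406, 117.66773986816406), 81.09220886230469)
```

View pics/f.png

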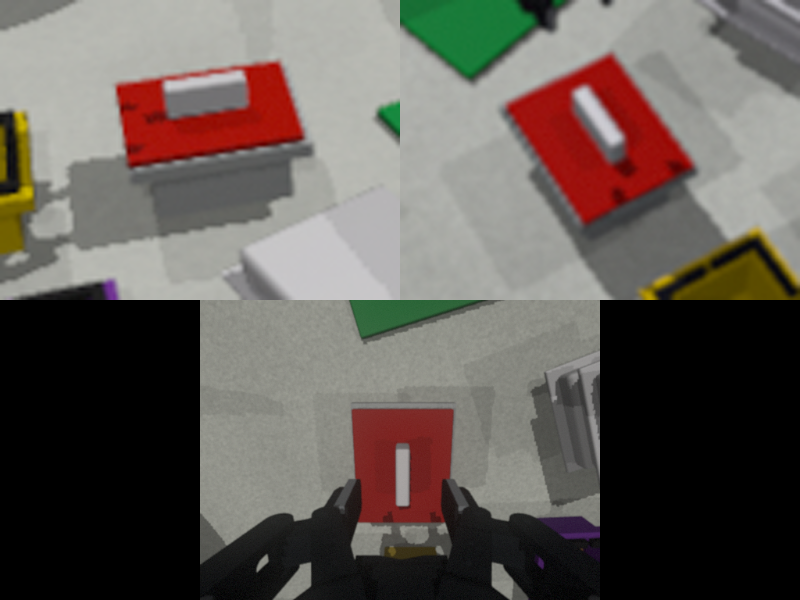

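The lid lies flush on the flange in all three views. No gasket shows, it is within about 2–3 mm of centre, and the robot is clear. I hand the job in.

```bash
python3 -c "
from cell import ctrl
print(ctrl.finish_job())"
```

```text
the job is handed in; nothing more can be done
None
```

The lid was laid flat on the board and released, then pressed fully home on the metal tub; it looked level and within about 3 mm of centre when I handed the job in, about 27 s of the 64 s used (no verdict was returned).

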